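Return the carving gouges to their tray in order of width

TASK

Put the four carving gouges back in the gouge tray in order of blade width, the narrowest in the leftmost place and the widest in the rightmost as you stand at the robot, each lying level, hollow side up, with its handle in the wide notch and its shank in the narrow notch of its own place. The file and the screwdriver do not belong in the tray: leave them and the honing stone where they are. Lay the gouges in, do not drop them.

Things in the scene. Friction and masses are not known exactly. Their poses are not given: they have to be found in the camera images.
- tray: Fixed low plywood tray 236x316, lip 20 high, floor at z 10 (mm). Two bearers across it: at tray x -83 (16 thick) with four wide notches 38 to 50, floor z 24, posts to z 38; at x +34 (10 thick) with narrow notches 20 to 24, floor z 32, posts to z 46. Places at y +105 (leftmost), +35, -35, -105. Origin: underside centre on the bench; x: from wide to narrow notches, away from robot; y: left; z: up.
- gouge_10: Gouge, narrowest blade (10 mm at its edge), 0.1 kg. Eight-sided light wood handle 25 wide, 25 high, x -78 to +32; brass ferrule d16 to +44, shank d8 to +74, bright hollow blade to +130, clear of the bench. Origin: handle underside near the balance point; grip there across y; x: to the edge; z: up. In its place: origin at tray x -25, z 24, its x along tray x; fingers fit between the bearers.
- gouge_19: Gouge, second narrowest blade (19 mm at its edge), 0.1 kg. Eight-sided light wood handle 25 wide, 25 high, x -78 to +32; brass ferrule d16 to +44, shank d8 to +74, bright hollow blade to +130, clear of the bench. Origin: handle underside near the balance point; grip there across y; x: to the edge; z: up. In its place: origin at tray x -25, z 24, its x along tray x; fingers fit between the bearers.
- gouge_28: Gouge, second widest blade (28 mm at its edge), 0.1 kg. Eight-sided light wood handle 25 wide, 25 high, x -78 to +32; brass ferrule d16 to +44, shank d8 to +74, bright hollow blade to +130, clear of the bench. Origin: handle underside near the balance point; grip there across y; x: to the edge; z: up. In its place: origin at tray x -25, z 24, its x along tray x; fingers fit between the bearers.
- gouge_40: Gouge, widest blade (40 mm at its edge), 0.1 kg. Eight-sided light wood handle 25 wide, 25 high, x -78 to +32; brass ferrule d16 to +44, shank d8 to +74, bright hollow blade to +130, clear of the bench. Origin: handle underside near the balance point; grip there across y; x: to the edge; z: up. In its place: origin at tray x -25, z 24, its x along tray x; fingers fit between the bearers.
- file: Flat file, does not belong in the tray: rounded light wooden handle with a waist, 25 mm thick, x = -68 to +32 mm, steel ferrule, and a flat dark cross-hatched blade 20 mm wide, straight-sided, to x = +135 mm. Origin under the handle, x along the tool to its end, z up.
- screwdriver: Screwdriver, does not belong in the tray: dark wooden bulb handle 30 mm thick, x = -70 to +22 mm, no ferrule, and a thin round shank 6 mm in diameter to a small flat tip at x = +130 mm. Origin under the handle, x along the tool to its tip, z up.
- stone: Small grey honing stone in a wooden holder, 130 x 52 mm and 28 mm high; to be left alone. Origin: centre of its underside; x along its length, z up. (Beyond the tray, past x = 0.8 m, a dark wooden mallet stands on its head, 86 mm in diameter and 236 mm tall: keep clear of it.)
Not all that is in view belongs to the job. Leave any orange or turquoise look-alike of the gouge_19 alone.

How it is judged:
At the end, for the whole second after the job is handed in: Gouges released and at rest in their own places, narrowest leftmost to widest rightmost: origin within 15 mm along, 12 mm across, 7 mm in height; within 0.17 rad of the tray's x, 0.1 rad of level. File, screwdriver and stone within 25 mm of where they were (x of gouge_10 in the frame of tray between -0.04 and -0.01 m and y of gouge_10 in the frame of tray between 0.093 and 0.117 m and z of gouge_10 in the frame of tray between 0.018 and 0.032 m and angle between the x axis of each of gouge_10, gouge_19, gouge_28, gouge_40 and the x axis of tray, either way round below 0.17 rad and angle between each of gouge_10, gouge_19, gouge_28, gouge_40's own z axis and vertical below 0.1 rad and linear speed of each of gouge_10, gouge_19, gouge_28, gouge_40 below 0.02 m/s and angular speed of each of gouge_10, gouge_19, gouge_28, gouge_40 below 0.2 rad/s and contact force between the fingers and gouge_10 below 0.1 N and x of gouge_19 in the frame of tray between -0.04 and -0.01 m and y of gouge_19 in the frame of tray between 0.023 and 0.047 m and z of gouge_19 in the frame of tray between 0.018 and 0.032 m and contact force between the fingers and gouge_19 below 0.1 N and x of gouge_28 in the frame of tray between -0.04 and -0.01 m and y of gouge_28 in the frame of tray between -0.047 and -0.023 m and z of gouge_28 in the frame of tray between 0.018 and 0.032 m and contact force between the fingers and gouge_28 below 0.1 N and x of gouge_40 in the frame of tray between -0.04 and -0.01 m and y of gouge_40 in the frame of tray between -0.117 and -0.093 m and z of gouge_40 in the frame of tray between 0.018 and 0.032 m and contact force between the fingers and gouge_40 below 0.1 N and distance of each of file, screwdriver, stone from where it was at the start of the episode below 0.025 m); the robot touches nothing.
It fails at once if the file or the screwdriver is moved more than 25 mm (distance of any of file, screwdriver from where it was at the start of the episode above 0.025 m).
It fails at once if the honing stone is moved more than 25 mm (distance of stone from where it was at the start of the episode above 0.025 m).
It fails at once if a gouge is dropped or thrown (faster than 0.7 m/s with no finger touching it, a fall of about 25 mm) ((linear speed of gouge_10 above 0.7 m/s and contact force between the fingers and gouge_10 below 0.1 N) or (linear speed of gouge_19 above 0.7 m/s and contact force between the fingers and gouge_19 below 0.1 N) or (linear speed of gouge_28 above 0.7 m/s and contact force between the fingers and gouge_28 below 0.1 N) or (linear speed of gouge_40 above 0.7 m/s and contact force between the fingers and gouge_40 below 0.1 N)).
It also fails if it takes over 109 s, if anything falls off the work surface, if the arm or the gripper's body presses on something with over 40 N, if the wrist force passes 120 N, or if a joint passes its speed limit or range.

ROBOT

A 6-joint arm with a two-finger parallel gripper is mounted at the origin on the work surface. World frame = base frame: x ahead of the robot, y to its left, z up, the work surface at z = 0. Lengths are in m, angles in rad, forces in N, time in s.
With the tool pointing down it reaches from about 0.375 to 0.975 m from the base axis. Payload 3.8 kg.
Tool frame: the origin (TCP) lies on the centre line of the jaws, within the pads' length; the fingertips stand 25 mm ahead of it and the grasp point (between the pads) lies 6 mm ahead of it; y points along the fingers, z is the direction in which the jaws open and shut, and the axes are right-handed (so a half turn about y gives the same grasp; the last joint's range is limited). The gripper opens to 85 mm and grips with 20 to 120 N. Pads are 22 mm wide; open, the fingers measure 114 mm over their backs; the gripper's body (76 mm by 85 mm) begins 54 mm behind the grasp point. The pads swing forward as they close: fully open they stand 13 mm farther back than shut.
Start: joints at [-1.292, 0.264, 1.604, -0, 1.274, -0.037], TCP at [0.21, -0.642, 0.256] pointing down, gripper open.
Joint ranges: [-2.63, 2.63], [-0.94, 2.18], [0.31, 2.57], [-1.31, 4.45], [0, 2.66], [-2.55, 2.55]. Speed limits (rad/s): [2.57, 2.57, 3.14, 3.14, 3.14, 3.14].

INTERFACE

Orientations are given as a rotation vector (axis times angle).
In Python, from workcell import bot gives the robot as it stands.
- The arm moves only by the shell command python3 -m jog 'ROWS' [FORCE]. ROWS is JSON, a list of rows, each a list of 5 numbers: the shift along the world's x, y, z in mm, then the turn about the world's z in degrees, then the finger opening in mm, from 0 to 85.4. A call has exactly 10 rows; each row is the pose to reach, as a shift and turn from the pose commanded when the call began; what a row does not reach only later rows make up. A row lasts 1/8 s, in which the tool goes at most 62.5 mm and 10.7 degrees, less where a joint would pass 70% of its speed; a pose out of reach is approached as far as the arm can. A call with a gripper value outside its range is refused whole. The fingers move at their own pace and stop on an object; FORCE is the grip in N (left out, the last holds). Time passes only in rows, so rows that repeat a pose let the fingers close, or fill a call up. It gives the time, the measured TCP pose, the force and the opening at its end, in the units of the state.
- bot.read_state(): the state, without advancing time (a new reading comes with each control period).
- bot.read_camera(name): name is "scene" or "side" or "wrist"; returns a dict with "pixels" (384x512x3 uint8, red, green, blue), "fx", "fy", "cx", "cy" (pixels), "R" (3x3) and "t" (3): a world point X has camera coordinates R X + t. Camera axes: x right, y down, z forward; pixel columns grow to the right and rows downward; lengths in m; the calibration is good to about 2 mm. A picture is of the moment at which its call begins. There is no depth.
- bot.finish_job(): hands the job in, once; it reports no verdict.
The state is a dict: "time": time; "q": joint angles; "joint_vel": joint speeds; "joint_torque": joint torques, N m; "tool_pos": TCP position; "tcp_rot": TCP orientation; "wrist_force": force on the tool from outside, world axes, zero at the start; "torque": the same for the moment, N m; "width": opening from 0.0 (shut) to 1.0 (fully open).
Only numpy, scipy, OpenCV 4.12 (cv2) and the standard library are available. Lean on these libraries where they do the work, as an engineer would, in place of code of your own. Each camera call takes 0.05 s, during which the arm holds its last target.

## Working session

There is one attempt and no reset: what is moved stays moved. The work goes in short steps, Python scripts to look and compute and a shell command to move; the robot and the scene stay as the last step left them, time stands still between calls to the robot, and variables do not carry over. Pictures are saved under pics/ and viewed, and the job is handed in when it is done.

```bash
ls; mkdir -p pics; python3 - <<'E'
from workcell import bot
import cv2
s=bot.read_state(); print({k:s[k] for k in('time','tool_pos','tcp_rot','width','wrist_force')})
for n in('scene','side','wrist'):
    c=bot.read_camera(n); cv2.imwrite(f'pics/a_{n}.png',cv2.resize(c['pixels'][:,:,::-1],(800,600),interpolation=cv2.INTER_CUBIC)); cv2.imwrite(f'pics/raw_{n}.png',c['pixels'][:,:,::-1])
    print(n,c['fx'],c['cx'],c['cy'],c['R'],c['t'])
E
```

```text
pics
{'time': 0.0, 'tool_pos': array([ 0.20946047, -0.64098509,  0.25495362]), 'tcp_rot': array([-0.32681638,  2.05331725, -2.04875024]), 'width': 0.9996327589500297, 'wrist_force': array([ 0.07442177, -0.02886023,  0.4923452 ])}
scene 396.92403398519485 258.9742248055944 194.98538131789124 [[ 0.37237223  0.92797875 -0.01394122]
 [ 0.59166863 -0.24893982 -0.76678367]
 [-0.71502947  0.27728036 -0.6417542 ]] [-0.21126115 -0.22360297  1.39451964]
side 430.7902983063009 256.3905456685905 185.1708530320899 [[-0.94984031 -0.31199016 -0.02157596]
 [-0.16307494  0.55298035 -0.81707974]
 [ 0.26685192 -0.77257678 -0.5761208 ]] [0.43505058 0.06776951 1.33935026]
wrist 275.83782144435617 255.01411732136734 187.77551525173484 [[ 0.31070676 -0.95050331 -0.00218561]
 [-0.91425074 -0.29948371  0.27286462]
 [-0.26001328 -0.08278268 -0.96204996]] [-0.67405467 -0.03580639  0.37779608]
```

View pics/a_scene.png

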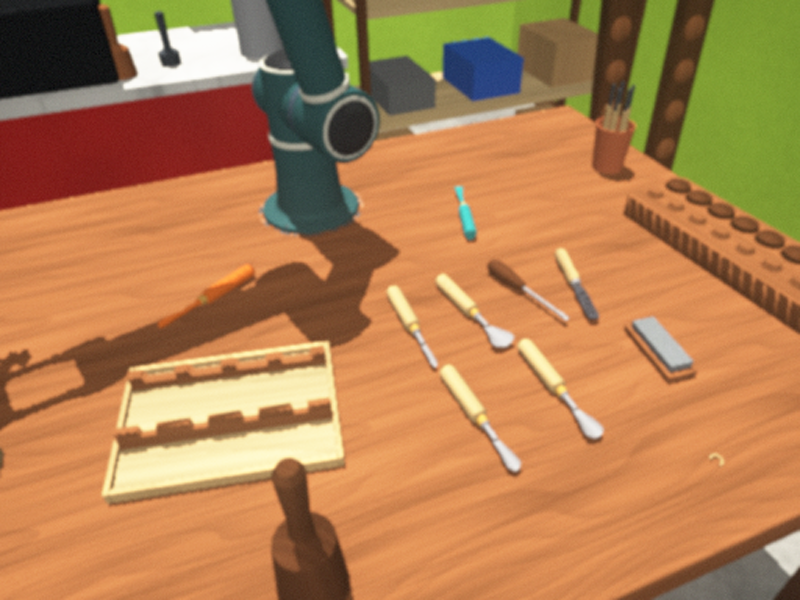

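View pics/a_side.png

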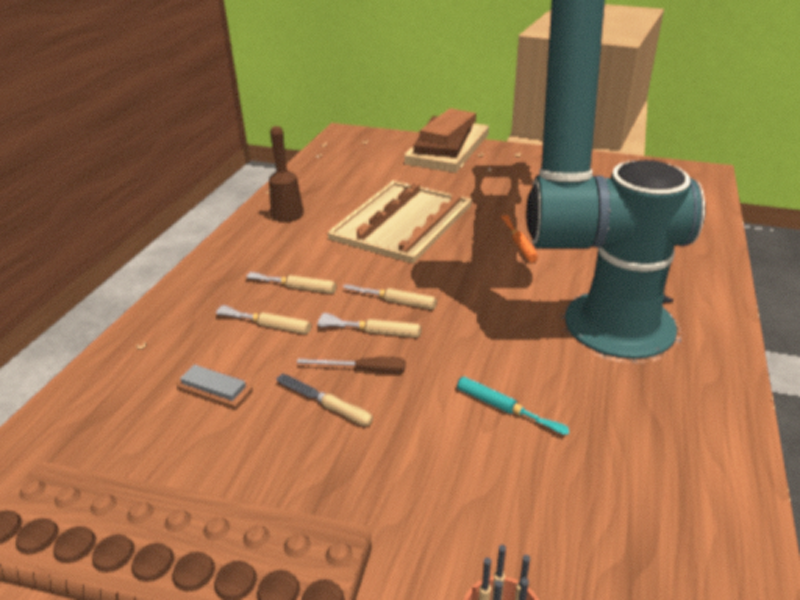

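View pics/a_wrist.png

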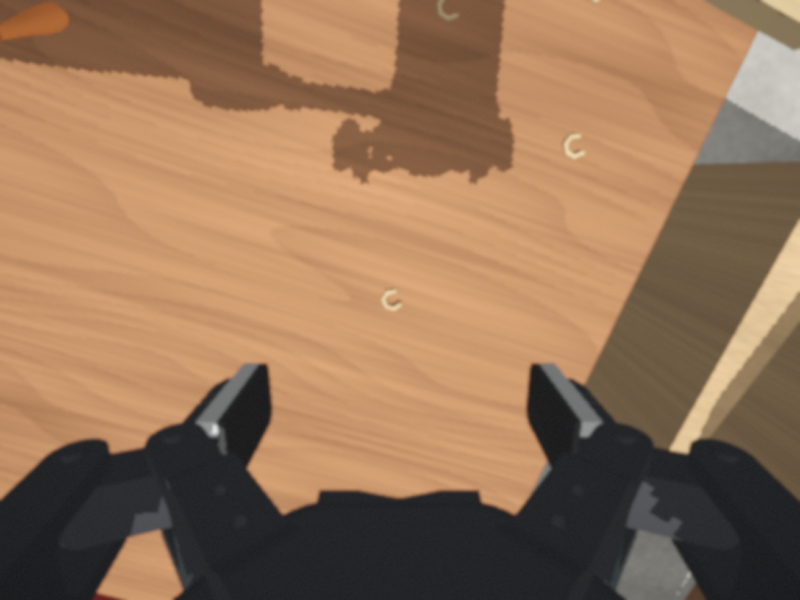

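```bash
cat > h.py <<'E'
import cv2, numpy as np
from workcell import bot
def ray(c,u,v,z):
    d=c['R'].T@np.array([(u-c['cx'])/c['fx'],(v-c['cy'])/c['fy'],1.]); o=-c['R'].T@c['t']
    return o+d*(z-o[2])/d[2]
def proj(c,X):
    p=c['R']@np.array(X)+c['t']; return np.array([c['fx']*p[0]/p[2]+c['cx'],c['fy']*p[1]/p[2]+c['cy']])
def handles(c,z=.0125,amin=60,amax=1e9):
    hsv=cv2.cvtColor(c['pixels'],cv2.COLOR_RGB2HSV)
    m=cv2.inRange(hsv,(19,60,130),(32,190,255))
    n,l,st,ce=cv2.connectedComponentsWithStats(m)
    out=[]
    for i in range(1,n):
        if amin<st[i,4]<amax:
            ys,xs=np.nonzero(l==i)
            P=np.array([ray(c,x,y,z)[:2] for x,y in zip(xs,ys)])
            (cx,cy),(w,h),a=cv2.minAreaRect((P*1000).astype(np.float32))
            mu=P.mean(0); ev,V=np.linalg.eigh(np.cov((P-mu).T)); d=V[:,1]
            t=(P-mu)@d
            out.append(dict(area=st[i,4],pix=ce[i],c=np.array([cx,cy]),size=(max(w,h),min(w,h)),ang=np.degrees(np.arctan2(d[1],d[0])),mu=mu*1000))
    return out,m
E
python3 - <<'E'
from h import *
for n in('scene','side'):
    c=bot.read_camera(n); o,m=handles(c); cv2.imwrite(f'pics/m_{n}.png',m)
    print(n)
    for k in o: print(k['area'],k['pix'].round(0),'rect',k['c'].round(1),np.round(k['size'],0),'ang',k['ang'].round(1),'mu',k['mu'].round(1))
    im=cv2.cvtColor(c['pixels'],cv2.COLOR_RGB2BGR)
    crop=im[170:310,235:400] if n=='scene' else im[165:280,130:290]
    cv2.imwrite(f'pics/crop_{n}.png',cv2.resize(crop,None,fx=4.8,fy=4.2 if 0 else 4.8,interpolation=cv2.INTER_CUBIC)[:600])
E
```

```text
scene
600 [268.   4.] rect [-1297.5   901.4] [623. 259.] ang 79.1 mu [-1370.1   843.1]
1180 [305.  65.] rect [-453.   624.9] [713. 356.] ang 90.2 mu [-357.5  603.1]
142 [470. 131.] rect [369.2 842.8] [342.  16.] ang -174.8 mu [379.4 844.4]
120 [363. 168.] rect [423.1 393.3] [97. 20.] ang 163.4 mu [423.8 393.5]
215 [292. 187.] rect [425.1 157. ] [126.  25.] ang -173.3 mu [423.2 158.3]
225 [257. 196.] rect [422.   53.3] [126.  24.] ang 178.2 mu [420.9  53.8]
327 [347. 233.] rect [640.5 206. ] [126.  27.] ang 179.6 mu [639.2 205.4]
6243 [143. 269.] rect [ 542.4 -272.8] [319. 244.] ang 84.9 mu [ 558.3 -280.8]
357 [296. 251.] rect [645.   63.2] [125.  26.] ang -177.3 mu [643.8  64.3]
side
292 [425.  60.] rect [  -46.3 -1663.1] [2194.  280.] ang 96.4 mu [  -48.7 -1545.1]
67 [329.  58.] rect [  452.5 -1332. ] [862.   8.] ang 98.9 mu [  447.6 -1299. ]
148 [248.  79.] rect [ 783.  -846.4] [628. 186.] ang -141.7 mu [ 777.4 -853.7]
140 [307.  86.] rect [ 443.2 -819.9] [254. 127.] ang 92.7 mu [ 473.2 -842.2]
281 [235. 136.] rect [ 632.8 -286.8] [283.  50.] ang 80.0 mu [ 634.9 -268.5]
699 [259. 141.] rect [ 527.8 -266.2] [285.  82.] ang 78.8 mu [ 532.1 -258.6]
104 [279. 148.] rect [ 441.3 -250.7] [276.  13.] ang 78.6 mu [ 443.6 -230.5]
69 [199. 180.] rect [648.7  52.6] [95. 17.] ang -178.1 mu [645.4  53.1]
79 [263. 189.] rect [424.6  43.4] [98. 16.] ang 178.1 mu [422.6  43. ]
88 [181. 204.] rect [644.6 194.8] [99. 15.] ang 178.9 mu [642.5 194.7]
101 [252. 208.] rect [427.3 147.4] [101.  17.] ang -173.6 mu [424.7 147.5]
109 [223. 261.] rect [428.4 384.2] [93. 13.] ang 163.5 mu [425.4 385.3]
```

View pics/crop_scene.png

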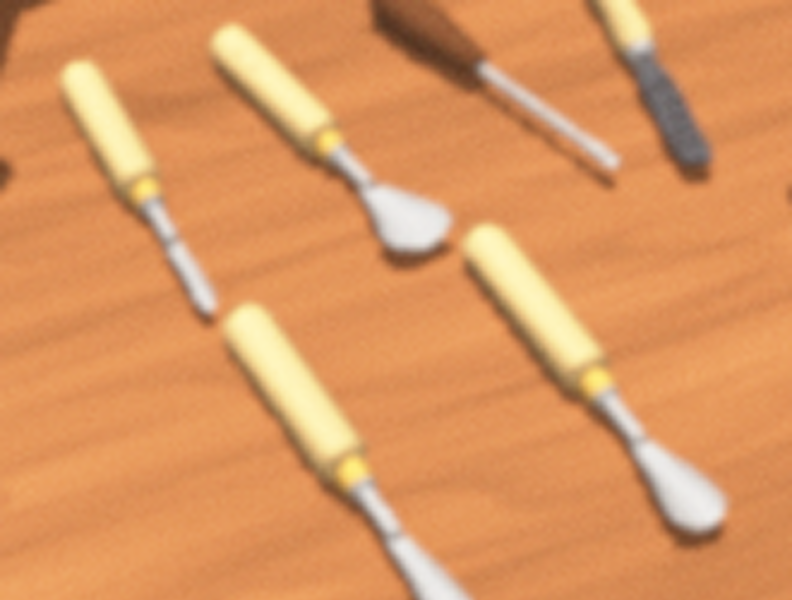

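View pics/crop_side.png

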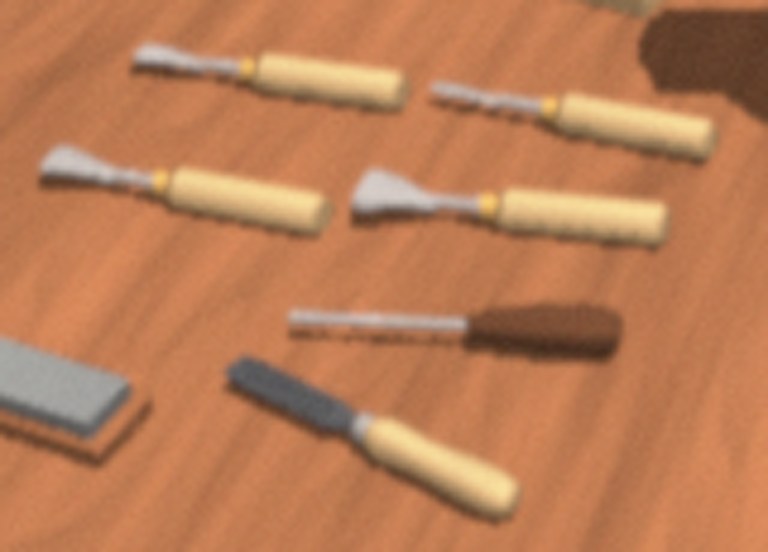

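```bash
python3 -m jog '[[50,50,50,-8,85],[85,100,90,-14,85],[120,150,130,-18,85],[150,200,145,-18,85],[180,250,145,-18,85],[210,300,145,-18,85],[240,360,145,-18,85],[240,360,145,-18,85],[240,360,145,-18,85],[240,360,145,-18,85]]'
python3 - <<'E'
from h import *
c=bot.read_camera('wrist'); cv2.imwrite('pics/w1.png',cv2.resize(c['pixels'][:,:,::-1],(800,600)))
cv2.imwrite('pics/w1raw.png',c['pixels'][:,:,::-1])
np.savez('w1.npz',**c)
print(c['R'],-c['R'].T@c['t'])
E
```

```text
time: 1.5
tool_pos: [0.4494, -0.282, 0.4012]
tcp_rot: [-0.003, 2.22, -2.221]
wrist_force: [-0.4, -0.4, -0.5]
width: 0.992
[[ 2.08209045e-03 -9.99997800e-01  2.55314977e-04]
 [-9.61894051e-01 -1.93294757e-03  2.73415615e-01]
 [-2.73414520e-01 -8.14861997e-04 -9.61895959e-01]] [ 0.51827566 -0.28221062  0.51786499]
```

View pics/w1.png

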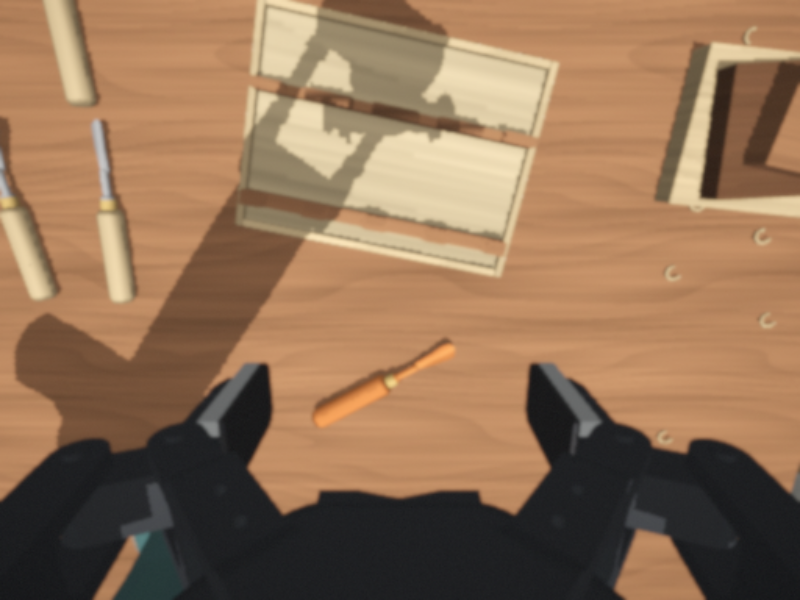

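```bash
python3 - <<'E'
from h import *
c=dict(np.load('w1.npz'))
k=1/1.5625
P={n:ray(c,u*k,v*k,.02)[:2]*1000 for n,u,v in[('FR',558,64),('NR',501,275),('NL',236,223),('FLapprox',260,0)]}
for n in P: print(n,P[n].round(1))
d=lambda a,b:(np.linalg.norm(P[a]-P[b]).round(1),np.degrees(np.arctan2(*(P[b]-P[a])[::-1])).round(1))
print(d('NR','FR'),d('NR','NL'),d('NL','FLapprox'))
print('center',(P['FR']+P['NL'])/2)
im=cv2.imread('pics/w1raw.png')
cv2.imwrite('pics/w1z.png',cv2.resize(im[0:190,140:370],None,fx=3.4,fy=3.1,interpolation=cv2.INTER_CUBIC))
E
```

```text
FR [ 625.9 -448.5]
NR [ 399.7 -404.3]
NL [460.4 -96. ]
FLapprox [ 683.4 -142.7]
(np.float64(230.5), np.float64(-11.1)) (np.float64(314.1), np.float64(78.9)) (np.float64(227.8), np.float64(-11.8))
center [ 543.12438726 -272.28872946]
```

View pics/w1z.png

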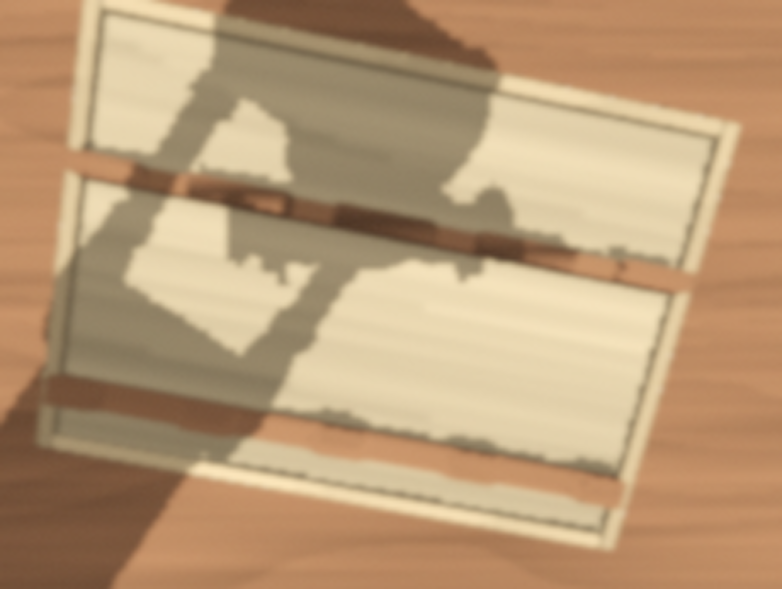

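```bash
python3 -m jog '[[5,50,0,0,85],[15,110,0,0,85],[25,170,0,0,85],[35,230,0,0,85],[45,290,0,0,85],[50,350,0,0,85],[50,410,0,0,85],[50,410,0,0,85],[50,410,0,0,85],[50,410,0,0,85]]'
python3 - <<'E'
from h import *
c=bot.read_camera('wrist'); cv2.imwrite('pics/w2.png',cv2.resize(c['pixels'][:,:,::-1],(800,600)))
np.savez('w2.npz',**c)
o,m=handles(c)
for k in o: print(k['area'],k['pix'].round(0)*1.56,'rect',k['c'].round(1),np.round(k['size'],0),'ang',k['ang'].round(1),'mu',k['mu'].round(1))
E
```

```text
time: 2.8
tool_pos: [0.5, 0.1265, 0.4012]
tcp_rot: [-0.001, -2.22, 2.221]
wrist_force: [0.1, -0.2, 0.0]
width: 0.995
940 [455.52  92.04] rect [649.   64.6] [120.  22.] ang -176.3 mu [650.1  63.8]
927 [324.48  99.84] rect [643.8 204.4] [121.  23.] ang -179.8 mu [641.9 204.6]
14441 [705.12 177.84] rect [ 548.4 -253.2] [277. 237.] ang -148.8 mu [ 557.2 -224.1]
674 [371.28 290.16] rect [427.5 157.8] [122.  22.] ang -172.6 mu [427.4 157.9]
591 [457.08 291.72] rect [425.8  53.3] [121.  23.] ang 178.7 mu [426.3  53.6]
515 [180.96 293.28] rect [424.1 391.3] [96. 22.] ang 163.9 mu [425.4 391.1]
```

View pics/w2.png

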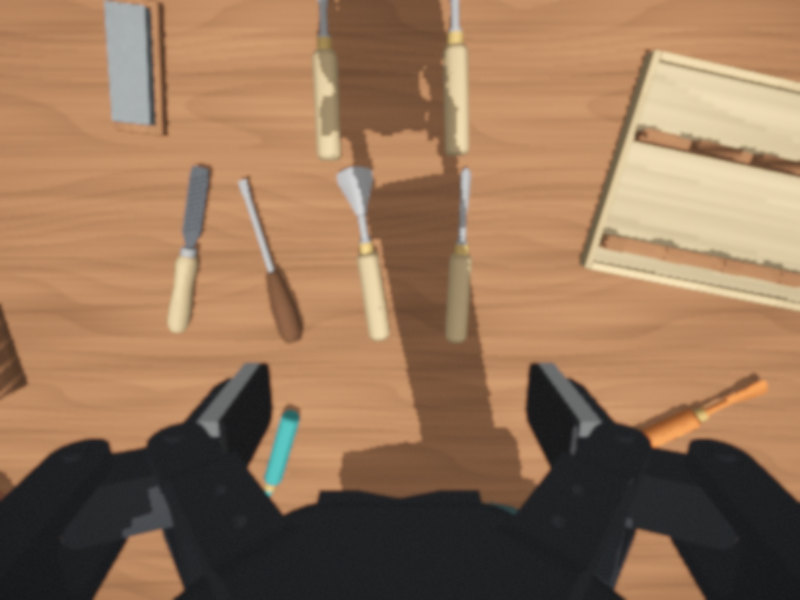

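```bash
python3 - <<'E'
from h import *
k=1/1.5625
c=dict(np.load('w2.npz'))
hsv=cv2.cvtColor(c['pixels'],cv2.COLOR_RGB2HSV); 
print([ (n,(ray(c,u*k,v*k,.02)[:2]*1000).round(1)) for n,u,v in[('FL',654,50),('NL',585,266)]])
# bearers in w1: end faces. w2 wide bearer left end
# edge subpixel lines in w1: near edge / right edge via gradient of saturation
c=dict(np.load('w1.npz')); im=cv2.cvtColor(c['pixels'],cv2.COLOR_RGB2HSV).astype(float)
hsv8=cv2.cvtColor(c['pixels'],cv2.COLOR_RGB2HSV); m=cv2.inRange(hsv8,(16,30,90),(35,130,255))
cv2.imwrite('pics/mt.png',cv2.resize(m,(800,600)))
def line(pts):
    vx,vy,x,y=cv2.fitLine(np.array(pts,np.float32),cv2.DIST_HUBER,0,.01,.01).ravel(); return np.array([x,y]),np.array([vx,vy])
near=[];right=[];left=[];far=[]
for u in range(165,312,4):
    col=np.nonzero(m[:190,u])[0]; near.append(ray(c,u,col.max()+.5,.02)[:2]*1000)
for u in range(235,350,4):
    col=np.nonzero(m[:190,u])[0]; far.append(ray(c,u,col.min()-.5,.02)[:2]*1000)
for v in list(range(50,80,3))+list(range(100,170,4)):
    row=np.nonzero(m[v,140:375])[0]+140; right.append(ray(c,row.max()+.5,v,.02)[:2]*1000)
for v in range(5,135,4):
    row=np.nonzero(m[v,140:375])[0]+140; left.append(ray(c,row.min()-.5,v,.02)[:2]*1000)
L={}
for n,p in(('near',near),('right',right),('left',left),('far',far)):
    p0,d=line(p); L[n]=(p0,d); print(n,p0.round(1),np.degrees(np.arctan2(d[1],d[0])).round(2))
s=bot.read_camera('side'); print('mallet base',ray(s,285*k,215*k,0))
s=bot.read_camera('scene'); print('mallet base',ray(s,312*k,585*k,0))
E
```

```text
[('FL', array([ 689.1, -138.7])), ('NL', array([460.8, -94. ]))]
near [ 427. -250.] 78.57
right [ 517.2 -427.7] -11.38
left [ 588.5 -119.9] -10.78
far [ 647.4 -355.9] 78.72
mallet base [ 0.84395869 -0.22005146  0.        ]
mallet base [ 0.84045535 -0.22720019  0.        ]
```

View pics/mt.png

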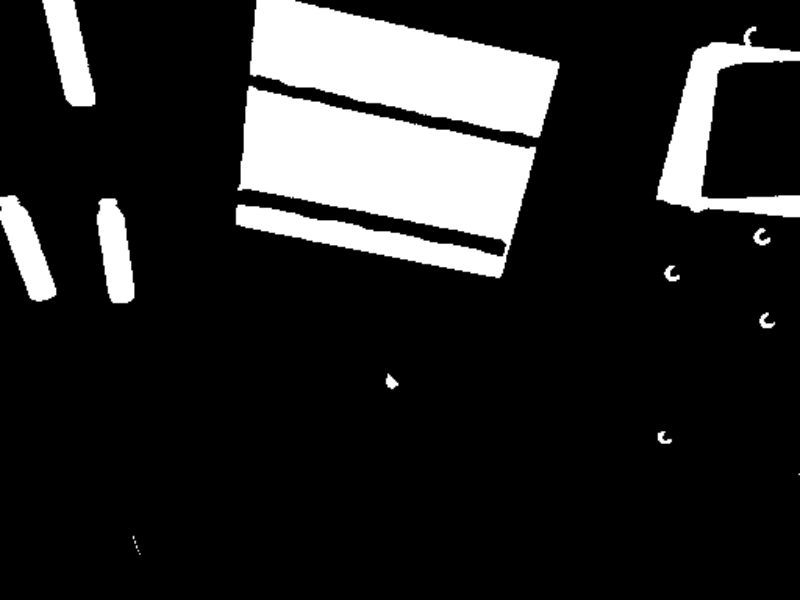

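```bash
python3 -m jog '[[-20,-25,-50,-1,60],[-40,-50,-110,-1,60],[-57,-73,-170,-1,60],[-57,-73,-230,-1,60],[-57,-73,-290,-1,60],[-57,-73,-325,-1,60],[-57,-73,-350,-1,60],[-57,-73,-350,-1,60],[-57,-73,-350,-1,60],[-57,-73,-350,-1,60]]'
python3 - <<'E'
from h import *
c=bot.read_camera('wrist'); cv2.imwrite('pics/w3.png',cv2.resize(c['pixels'][:,:,::-1],(800,600)))
E
```

```text
time: 4.2
tool_pos: [0.4442, 0.0553, 0.053]
tcp_rot: [-0.022, -2.215, 2.215]
wrist_force: [-0.5, -0.3, 0.1]
width: 0.702
```

View pics/w3.png

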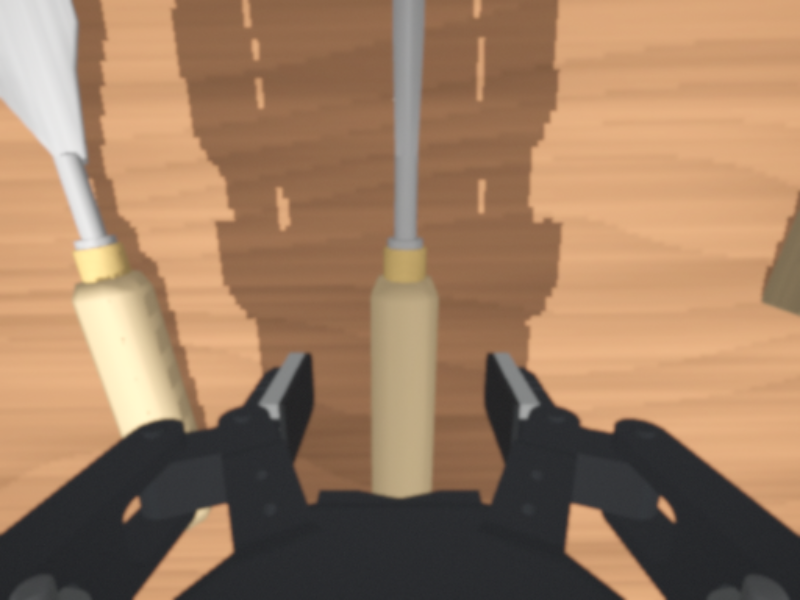

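```bash
python3 - <<'E'
from h import *
k=1/1.5625; c=bot.read_camera('wrist')
for v,z,o in((279,.021,32),(242,.0205,44)):
    p=ray(c,404*k,v*k,z)*1000; print(p.round(1), p[0]-o)
print(ray(c,404*k,480*k,.025)*1000)
E
python3 -m jog '[[0,-2,-13,0,60],[0,-2,-26,0,60],[0,-2,-26,0,60],[0,-2,-26,0,20],[0,-2,-26,0,20],[0,-2,-26,0,20],[0,-2,-26,0,20],[0,-2,-26,0,20],[0,-2,-26,0,20],[0,-2,-26,0,20]]' 40
```

```text
[476.1  52.5  21. ] 444.11693846756475
[489.2  52.4  20.5] 445.244412484656
[394.98863153  53.57729315  25.        ]
time: 5.55
tool_pos: [0.4431, 0.0534, 0.0256]
tcp_rot: [-0.018, -2.214, 2.214]
wrist_force: [0.3, 0.2, 3.6]
width: 0.279
```

```bash
python3 -m jog '[[0,0,30,0,20],[0,0,70,0,20],[20,-30,105,-2,20],[40,-75,105,-5,20],[60,-120,105,-8,20],[80,-165,105,-10,20],[95,-217,105,-10,20],[95,-217,105,-10,20],[95,-217,90,-10,20],[95,-217,90,-10,20]]'
python3 - <<'E'
from h import *
c=bot.read_camera('wrist'); cv2.imwrite('pics/w4.png',cv2.resize(c['pixels'][:,:,::-1],(800,600)));np.savez('w4.npz',**c)
print(bot.read_state()['tool_pos'],np.degrees(np.arctan2(*(-c['R'][1,:2])[::-1])))
E
```

```text
time: 6.8
tool_pos: [0.5351, -0.1617, 0.1125]
tcp_rot: [-0.195, -2.121, 2.118]
wrist_force: [0.3, 0.5, -1.3]
width: 0.28
[ 0.53578406 -0.16187366  0.11337241] -10.810523281295707
```

View pics/w4.png

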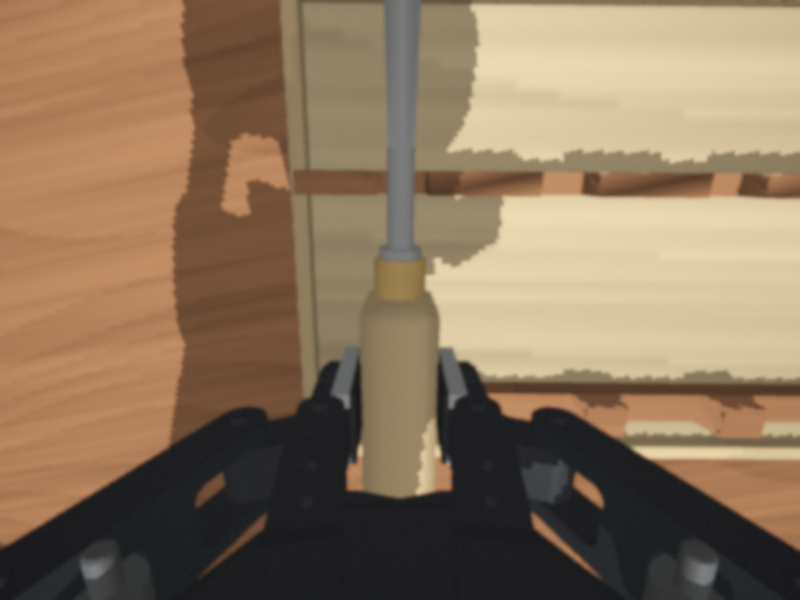

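```bash
cat >> h.py <<'E'
A=np.radians(-11.25); T0=np.array([.5434,-.2719])
def tray(x,y,z): 
    c,s=np.cos(A),np.sin(A); return np.array([T0[0]+(c*x-s*y)/1000,T0[1]+(s*x+c*y)/1000,z/1000])
E
python3 - <<'E'
from h import *
c=bot.read_camera('wrist'); im=cv2.resize(c['pixels'][:,:,::-1],(800,600))
for bx,hw,zs in((34,12,46),(-83,25,38)):
  for py in(105,35,-35):
    for s in(1,-1):
        for dx in (-5,5):
            p=proj(c,tray(bx+dx,py+s*hw,zs))*1.5625
            cv2.circle(im,tuple(int(round(v)) for v in p),2,(255,0,0),-1)
for p in((118,158),(-118,158),(118,-158)):
    cv2.circle(im,tuple(int(round(v)) for v in proj(c,tray(*p,20))*1.5625),3,(0,0,255),-1)
cv2.imwrite('pics/w5.png',im)
print(bot.read_state()['tool_pos'])
E
```

```text
[ 0.53649188 -0.16212101  0.11415768]
```

View pics/w5.png

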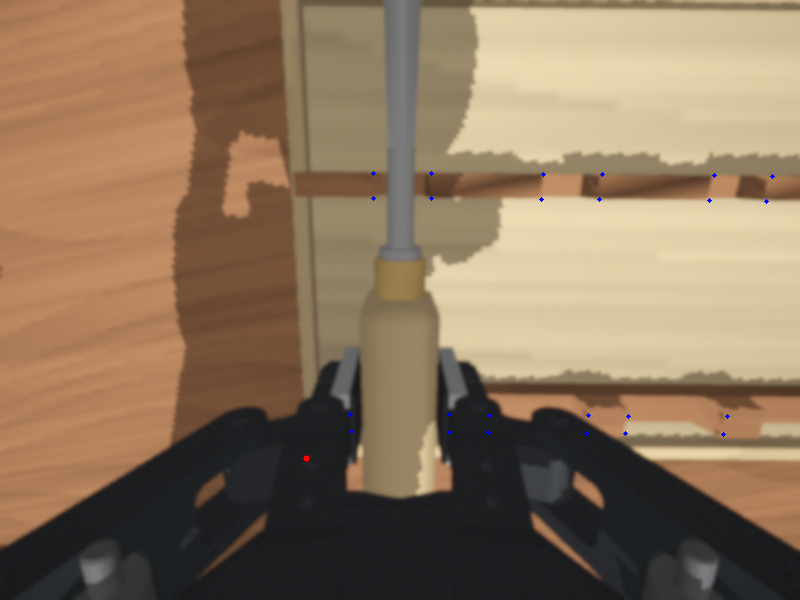

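```bash
python3 -m jog '[[0,0,-25,0,20],[0,0,-45,0,20],[0,0,-55,0,20],[0,0,-60,0,20],[0,0,-63,0,20],[0,0,-65,0,20],[0,0,-65,0,20],[0,0,-65,0,20],[0,0,-65,0,20],[0,0,-65,0,20]]'
python3 - <<'E'
from h import *
c=bot.read_camera('wrist'); cv2.imwrite('pics/w6.png',cv2.resize(c['pixels'][:,:,::-1],(800,600)))
E
```

```text
time: 8.15
tool_pos: [0.5377, -0.1637, 0.0504]
tcp_rot: [-0.203, -2.122, 2.122]
wrist_force: [-0.3, 0.8, -1.3]
width: 0.284
```

View pics/w6.png

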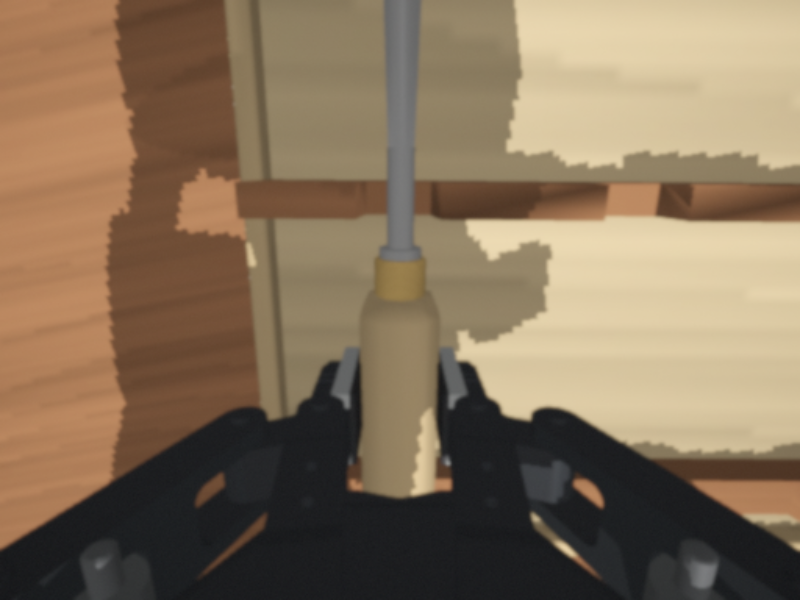

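```bash
python3 -m jog '[[0,0,-1,0,20],[0,0,-1,0,28],[0,0,-1,0,35],[0,0,-1,0,45],[0,0,-1,0,45],[0,0,-1,0,45],[0,0,10,0,45],[0,0,30,0,45],[0,0,80,0,45],[0,0,100,0,45]]'
python3 - <<'E'
from h import *
c=bot.read_camera('wrist'); cv2.imwrite('pics/w7.png',cv2.resize(c['pixels'][:,:,::-1],(800,600)))
E
```

```text
time: 9.45
tool_pos: [0.5396, -0.1643, 0.1545]
tcp_rot: [-0.209, -2.123, 2.125]
wrist_force: [0.7, -0.1, -1.0]
width: 0.53
```

View pics/w7.png

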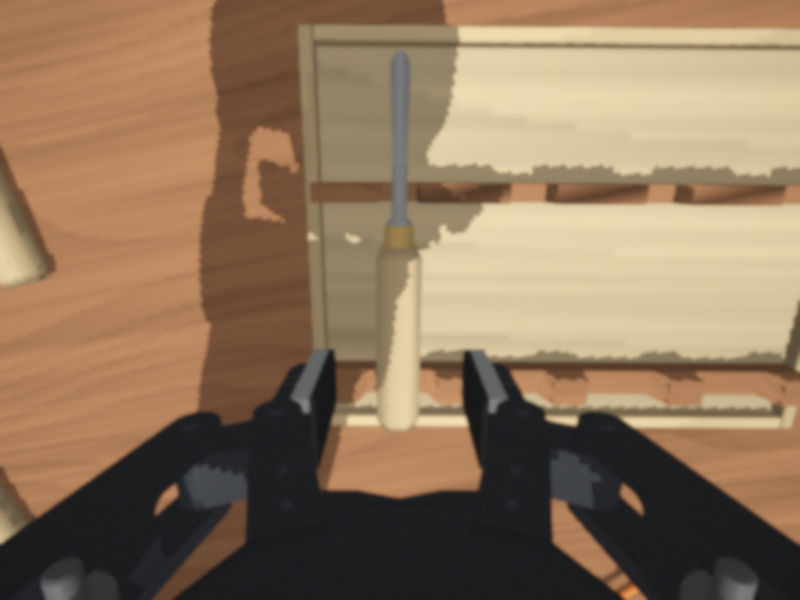

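```bash
python3 -m jog '[[25,50,0,5,60],[55,100,0,10,60],[85,155,0,15,60],[115,205,0,15,60],[129,230,-20,15,60],[129,230,-60,15,60],[129,230,-85,15,60],[129,230,-95,15,60],[129,230,-95,15,60],[129,230,-95,15,60]]'
python3 - <<'E'
from h import *
c=bot.read_camera('wrist'); cv2.imwrite('pics/w8.png',cv2.resize(c['pixels'][:,:,::-1],(800,600)))
print(bot.read_state()['tool_pos'])
E
```

```text
time: 10.75
tool_pos: [0.6678, 0.0663, 0.0569]
tcp_rot: [-0.075, 2.184, -2.184]
wrist_force: [0.4, 0.0, -0.5]
width: 0.704
[0.66792941 0.0662841  0.05709157]
```

View pics/w8.png

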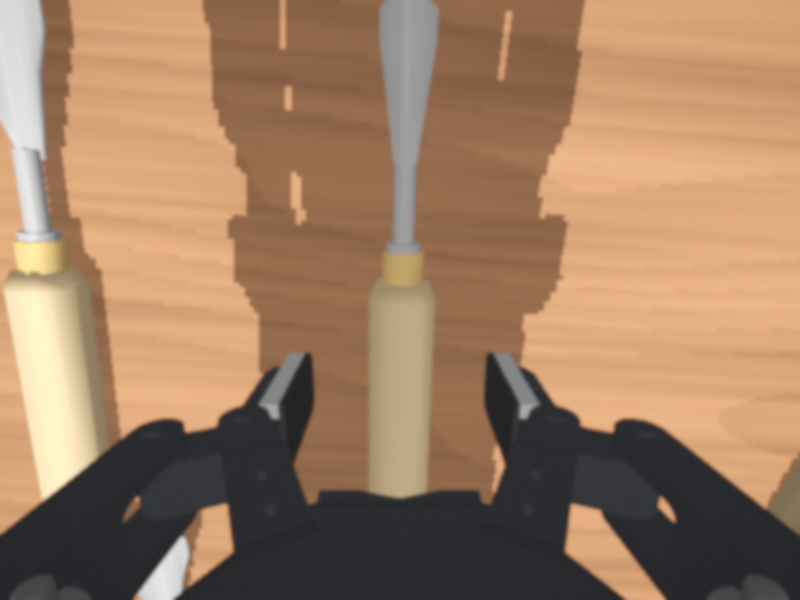

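```bash
python3 - <<'E'
from h import *
k=1/1.5625; c=bot.read_camera('wrist'); t=bot.read_state()['tool_pos'][:2]*1000
for v,z,o in((283,.021,32),(246,.0205,44)):
    p=ray(c,403*k,v*k,z)*1000; print((p[:2]-t-np.array([o,o*.065])).round(1))
E
python3 -m jog '[[0,0,-15,0,60],[0,0,-30,0,60],[0,0,-30,0,60],[0,0,-30,0,20],[0,0,-30,0,20],[0,0,-30,0,20],[0,0,-30,0,20],[0,0,-30,0,20],[0,0,-30,0,20],[0,0,-30,0,20]]' 40
```

```text
[-2.4 -2. ]
[-0.9 -1.8]
time: 12.1
tool_pos: [0.6671, 0.0664, 0.0258]
tcp_rot: [-0.077, 2.185, -2.184]
wrist_force: [0.1, -0.2, 3.1]
width: 0.283
```

```bash
python3 -m jog '[[0,0,30,0,20],[-10,-15,75,-3,20],[-40,-60,105,-6,20],[-70,-115,105,-9,20],[-100,-170,105,-12,20],[-125,-225,105,-15,20],[-140,-275,105,-15,20],[-140,-299,105,-15,20],[-140,-299,90,-15,20],[-140,-299,65,-15,20]]'
python3 - <<'E'
from h import *
c=bot.read_camera('wrist'); cv2.imwrite('pics/w9.png',cv2.resize(c['pixels'][:,:,::-1],(800,600)))
print(bot.read_state()['tool_pos'])
E
```

```text
time: 13.35
tool_pos: [0.5267, -0.2322, 0.0895]
tcp_rot: [-0.204, -2.122, 2.121]
wrist_force: [0.5, -0.6, -1.5]
width: 0.282
[ 0.5237903  -0.23043262  0.08505807]
```

View pics/w9.png

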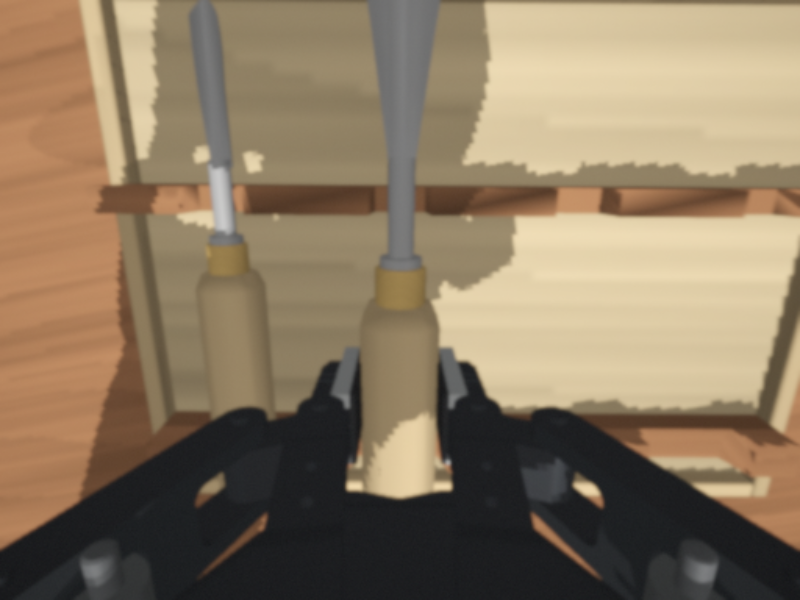

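```bash
python3 -m jog '[[0,0,-20,0,20],[0,0,-32,0,20],[0,0,-38,0,20],[0,0,-40,0,20],[0,0,-41,0,20],[0,0,-41,0,20],[0,0,-41,0,28],[0,0,-41,0,36],[0,0,-41,0,45],[0,0,-41,0,45]]'
```

```text
time: 14.65
tool_pos: [0.5267, -0.2327, 0.0494]
tcp_rot: [-0.203, -2.121, 2.122]
wrist_force: [0.1, 0.5, 0.2]
width: 0.525
```

```bash
python3 -m jog '[[0,0,8,0,45],[0,0,35,0,45],[0,0,90,0,45],[15,50,100,3,45],[35,110,100,6,60],[55,170,100,11,60],[75,230,100,11,60],[95,290,100,11,60],[115,350,100,11,60],[134,405,100,11,60]]'
python3 -m jog '[[0,32,0,0,60],[0,32,-50,0,60],[0,32,-85,0,60],[0,32,-94,0,60],[0,32,-94,0,60],[0,32,-94,0,60],[0,32,-94,0,60],[0,32,-94,0,60],[0,32,-94,0,60],[0,32,-94,0,60]]'
python3 - <<'E'
from h import *
c=bot.read_camera('wrist'); cv2.imwrite('pics/w10.png',cv2.resize(c['pixels'][:,:,::-1],(800,600)))
E
```

```text
time: 15.9
tool_pos: [0.6612, 0.1745, 0.1501]
tcp_rot: [-0.001, 2.22, -2.22]
wrist_force: [1.1, 0.2, -0.6]
width: 0.702
time: 17.15
tool_pos: [0.6606, 0.2044, 0.0554]
tcp_rot: [-0.002, 2.221, -2.221]
wrist_force: [-0.5, -0.6, 0.2]
width: 0.704
```

View pics/w10.png

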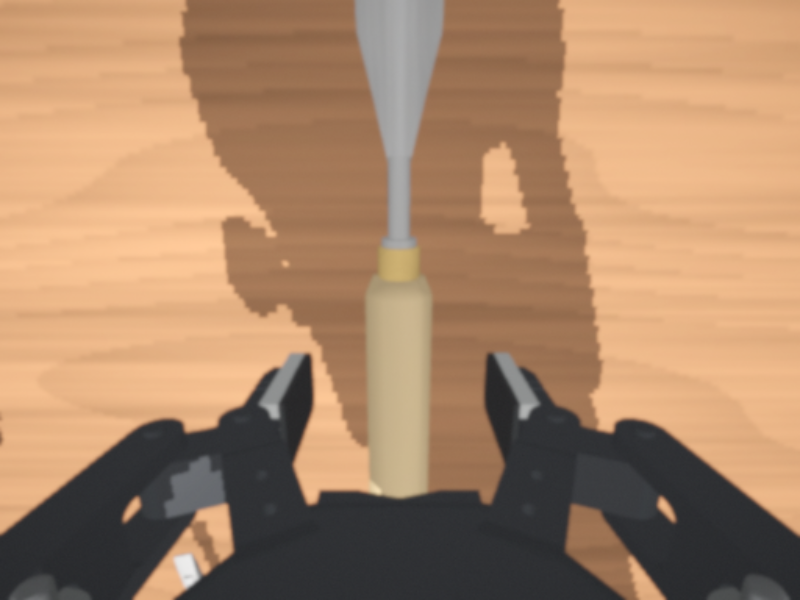

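```bash
python3 -m jog '[[0,0,-15,0,60],[0,0,-30,0,60],[0,0,-30,0,60],[0,0,-30,0,20],[0,0,-30,0,20],[0,0,-30,0,20],[0,0,-30,0,20],[0,0,-30,0,20],[0,0,-30,0,20],[0,0,-15,0,20]]' 40
python3 -m jog '[[0,0,30,0,20],[-10,-10,80,0,20],[-30,-60,90,-3,20],[-50,-115,90,-6,20],[-70,-170,90,-9,20],[-90,-225,90,-11,20],[-110,-280,90,-11,20],[-125,-335,90,-11,20],[-140,-390,90,-11,20],[-149,-445,90,-11,20]]'
python3 -m jog '[[0,-40,0,0,20],[0,-60,0,0,20],[0,-60,-15,0,20],[0,-60,-30,0,20],[0,-60,-30,0,20],[0,-60,-30,0,20],[0,-60,-30,0,20],[0,-60,-30,0,20],[0,-60,-30,0,20],[0,-60,-30,0,20]]'
python3 - <<'E'
from h import *
c=bot.read_camera('wrist'); cv2.imwrite('pics/w11.png',cv2.resize(c['pixels'][:,:,::-1],(800,600)))
E
```

```text
time: 18.45
tool_pos: [0.6587, 0.2039, 0.0387]
tcp_rot: [0.007, -2.219, 2.221]
wrist_force: [-0.7, 0.1, -0.8]
width: 0.284
time: 19.7
tool_pos: [0.5104, -0.2421, 0.1309]
tcp_rot: [-0.203, -2.121, 2.121]
wrist_force: [0.7, -0.3, -0.9]
width: 0.289
time: 20.95
tool_pos: [0.5117, -0.3007, 0.1005]
tcp_rot: [-0.203, -2.121, 2.122]
wrist_force: [-0.3, 0.2, -1.7]
width: 0.28
```

View pics/w11.png

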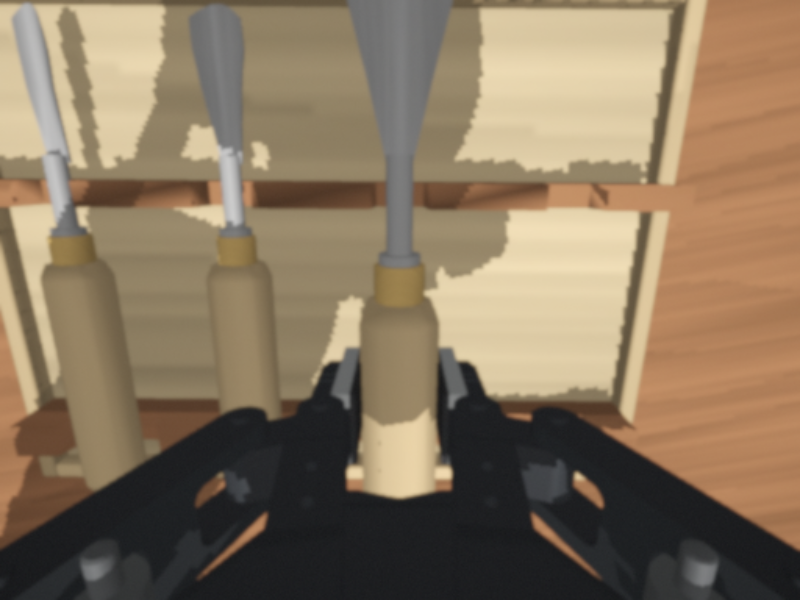

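```bash
python3 -m jog '[[0,0,-25,0,20],[0,0,-40,0,20],[0,0,-47,0,20],[0,0,-50,0,20],[0,0,-51,0,20],[0,0,-51,0,20],[0,0,-51,0,28],[0,0,-51,0,36],[0,0,-51,0,45],[0,0,-51,0,45]]'
python3 -m jog '[[0,0,8,0,45],[0,0,35,0,45],[0,0,90,0,45],[-5,40,100,4,45],[-15,90,100,8,45],[-25,140,100,12,60],[-35,190,100,16,60],[-45,240,100,18,60],[-55,295,100,18,60],[-67,350,100,18,60]]'
python3 -m jog '[[0,55,0,0,60],[0,111,0,0,60],[0,111,-45,0,60],[0,111,-85,0,60],[0,111,-94,0,60],[0,111,-94,0,60],[0,111,-94,0,60],[0,111,-94,0,60],[0,111,-94,0,60],[0,111,-94,0,60]]'
python3 - <<'E'
from h import *
c=bot.read_camera('wrist'); cv2.imwrite('pics/w12.png',cv2.resize(c['pixels'][:,:,::-1],(800,600)))
E
```

```text
time: 22.25
tool_pos: [0.5117, -0.3007, 0.0494]
tcp_rot: [-0.203, -2.121, 2.122]
wrist_force: [-0.2, 0.7, -0.5]
width: 0.528
time: 23.5
tool_pos: [0.4445, 0.051, 0.1502]
tcp_rot: [-0.131, 2.157, -2.157]
wrist_force: [1.2, -0.8, 0.3]
width: 0.704
time: 24.75
tool_pos: [0.4449, 0.1604, 0.0557]
tcp_rot: [-0.133, 2.157, -2.157]
wrist_force: [0.2, 0.1, 0.8]
width: 0.705
```

View pics/w12.png

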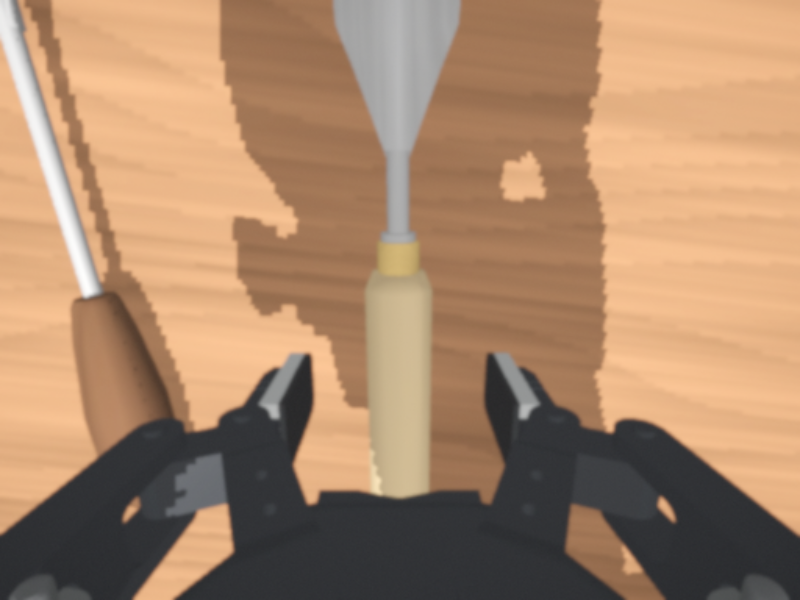

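```bash
python3 -m jog '[[2,0,-15,0,60],[2,0,-30,0,60],[2,0,-30,0,60],[2,0,-30,0,20],[2,0,-30,0,20],[2,0,-30,0,20],[2,0,-30,0,20],[2,0,-30,0,20],[2,0,-30,0,20],[2,0,-15,0,20]]' 40
python3 -m jog '[[0,0,30,0,20],[0,-10,80,0,20],[5,-50,90,-4,20],[12,-100,90,-8,20],[18,-155,90,-12,20],[25,-210,90,-16,20],[32,-265,90,-18,20],[38,-320,90,-18,20],[44,-375,90,-18,20],[51,-430,90,-18,20]]'
python3 -m jog '[[0,-50,0,0,20],[0,-100,0,0,20],[0,-100,-15,0,20],[0,-100,-30,0,20],[0,-100,-30,0,20],[0,-100,-30,0,20],[0,-100,-30,0,20],[0,-100,-30,0,20],[0,-100,-30,0,20],[0,-100,-30,0,20]]'
python3 - <<'E'
from h import *
c=bot.read_camera('wrist'); cv2.imwrite('pics/w13.png',cv2.resize(c['pixels'][:,:,::-1],(800,600)))
E
```

```text
time: 26.05
tool_pos: [0.445, 0.1599, 0.0395]
tcp_rot: [-0.138, 2.158, -2.16]
wrist_force: [0.7, -0.1, -1.4]
width: 0.278
time: 27.3
tool_pos: [0.4973, -0.2714, 0.1309]
tcp_rot: [-0.203, -2.122, 2.121]
wrist_force: [1.1, 0.4, -1.9]
width: 0.279
time: 28.55
tool_pos: [0.4977, -0.3697, 0.1005]
tcp_rot: [-0.203, -2.121, 2.122]
wrist_force: [-0.9, -0.7, -0.6]
width: 0.28
```

View pics/w13.png

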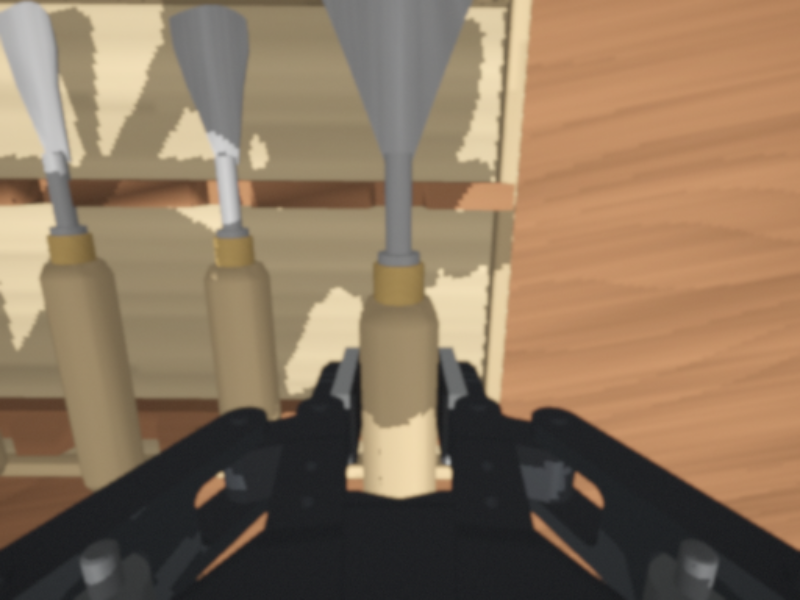

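```bash
python3 -m jog '[[0,0,-25,0,20],[0,0,-40,0,20],[0,0,-47,0,20],[0,0,-50,0,20],[0,0,-51,0,20],[0,0,-51,0,20],[0,0,-51,0,28],[0,0,-51,0,36],[0,0,-51,0,45],[0,0,-51,0,45]]'
python3 -m jog '[[0,0,8,0,45],[0,0,35,0,45],[0,0,90,0,45],[-20,20,140,0,45],[-40,50,190,0,45],[-60,80,240,0,45],[-60,100,250,0,45],[-60,100,250,0,45],[-60,100,250,0,45],[-60,100,250,0,45]]'
python3 - <<'E'
from h import *
c=bot.read_camera('wrist'); cv2.imwrite('pics/w14.png',cv2.resize(c['pixels'][:,:,::-1],(800,600))); np.savez('w14.npz',**c)
for n in('scene','side'):
    c=bot.read_camera(n); im=cv2.cvtColor(c['pixels'],cv2.COLOR_RGB2BGR)
    cv2.imwrite(f'pics/f_{n}.png',cv2.resize(im,(800,600)))
    crop=im[205:325,60:230] if n=='scene' else im[100:180,190:320]
    cv2.imwrite(f'pics/fz_{n}.png',cv2.resize(crop,None,fx=4.6,fy=4.6,interpolation=cv2.INTER_CUBIC))
E
```

```text
time: 29.85
tool_pos: [0.4977, -0.3697, 0.0494]
tcp_rot: [-0.203, -2.121, 2.122]
wrist_force: [-0.3, -0.2, -0.1]
width: 0.531
time: 31.1
tool_pos: [0.4372, -0.2698, 0.2971]
tcp_rot: [-0.199, -2.122, 2.118]
wrist_force: [-0.2, -0.4, -0.1]
width: 0.525
```

View pics/w14.png

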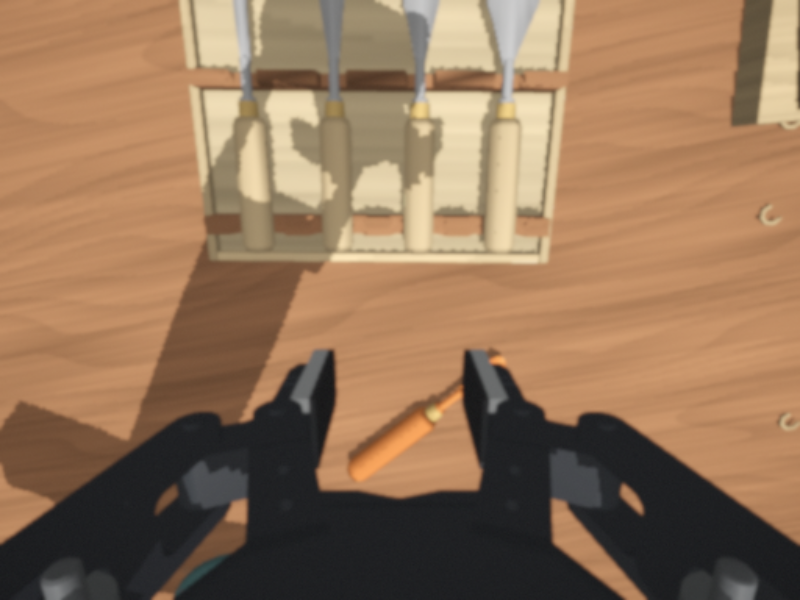

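View pics/fz_scene.png

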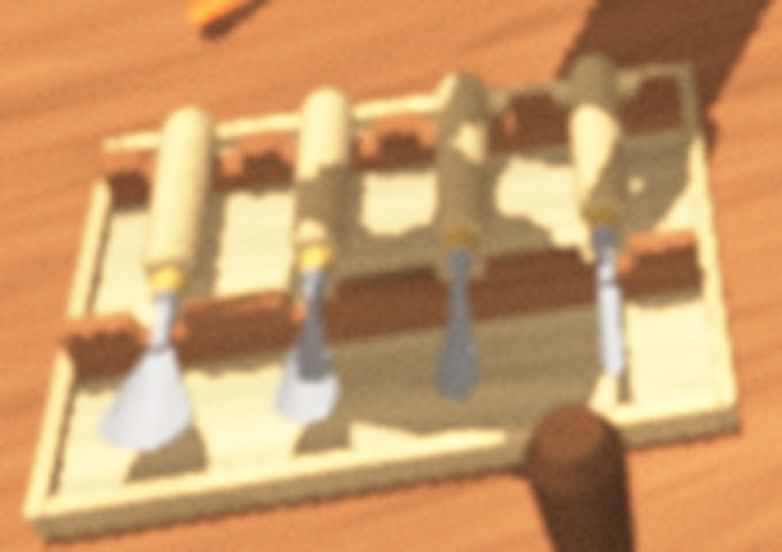

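View pics/f_side.png

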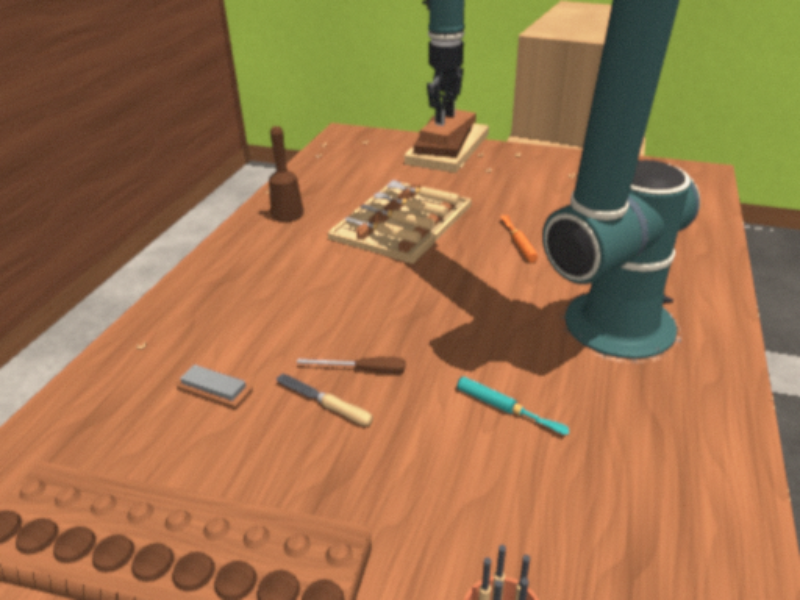

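```bash
python3 - <<'E'
from h import *
c=dict(np.load('w14.npz')); k=1/1.5625
M=lambda p:(lambda d:np.array([np.cos(A)*d[0]+np.sin(A)*d[1],-np.sin(A)*d[0]+np.cos(A)*d[1]])*1000)(p[:2]-T0)
for n,f,r,j in(('10',(248,102),(259,250),(250,117)),('19',(335,101),(338,250),(335,116)),('28',(420,103),(418,251),(420,119)),('40',(506,102),(498,252),(505,118))):
    a=M(ray(c,f[0]*k,f[1]*k,.0445)); b=M(ray(c,r[0]*k,r[1]*k,.047)); h=M(ray(c,j[0]*k,j[1]*k,.046))
    print(n,'from ferrule',(a-[44,0]).round(1),'junction',(h-[32,0]).round(1),'from butt',(b+[78,0]).round(1),'yaw',np.degrees(np.arctan2(a[1]-b[1],a[0]-b[0])).round(1))
a=cv2.imread('pics/raw_side.png').astype(int); b=bot.read_camera('side')['pixels'][:,:,::-1].astype(int)
d=np.abs(a-b).max(2); print('file/driver/stone diff', (d[220:280,105:265]>40).sum())
print(bot.read_state()['time'])
E
```

```text
10 from ferrule [-28.7 101. ] junction [-27.9  99.9] from butt [-24.6 101.3] yaw -0.2
19 from ferrule [-27.6  32.1] junction [-26.8  32.3] from butt [-24.2  33.3] yaw -0.6
28 from ferrule [-28.7 -35. ] junction [-28.6 -35.2] from butt [-24.6 -35.5] yaw 0.2
40 from ferrule [ -27.6 -102.9] junction [ -27.5 -102.7] from butt [ -25.1 -104.4] yaw 0.7
file/driver/stone diff 0
31.3
```

```bash
python3 - <<'E'
from workcell import bot
print(bot.finish_job())
E
```

```text
the job is handed in; nothing more can be done
None
```

All four gouges are back in the tray, 10, 19, 28 and 40 mm from left to right. Each was lowered into its notches and released there. I handed the job in at about 31 s of the 109 s allowed.

**Position:** in the last wrist picture the origins came out at tray x of about -24 to -29 mm (target -25, tolerance 15 mm). Across the tray they were at y of about +101, +33, -35 and -103 mm, at most about 5 mm from target (tolerance 12 mm). Yaw was within 1° of the tray.

**Height and level:** I did not measure these directly. The scene picture shows every handle in its wide notch and every shank in its narrow notch, with the blades clear of the floor.

**Other items:** no pixel beyond the change threshold in the side picture around the file, screwdriver and stone, compared with the start. The wrist force stayed below 4 N in every reading taken at the end of a move.

**Disagreement:** for each gouge, the position along the tray read from the ferrule differed from the one read from the handle end by 2 to 4 mm. That is well inside tolerance. No check failed, and the hand-in reported no verdict.

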